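Release the brake through the guard window and start the engine stand

TASK

Start the engine test stand: reach down through the window of the yellow guard that lies over the red brake-release lever and press that lever fully down against its stop, without touching the guard; then come out and press the green button on the grey control box fully in and let it go. Do not press the green button before the brake is off, leave the black lever and the red button unpressed, and leave the tools, bottle, jar and small parts on the bench where they are; nothing is to be grasped or lifted.

Things in the scene. Friction and masses are not known exactly. Their poses are not given: they have to be found in the camera images.
- guard: Fixed yellow guard; origin on the bench under its centre, z up. Level frame plate 150 (x) by 270 (y) mm, 4 mm thick, top 150 mm above the bench, on wire sides that leave no other way in; base plate 170 by 290 mm. Two windows side by side, each 90 mm along x, 80 mm along y, centred at y = +65 and -65 mm; a lever lies under each, which one varies.
- engine: Fixed grey engine with an orange cover beside the guard on its +y side, 200 by 200 mm, 230 mm high; origin on the bench under its centre, 290 mm from the guard's centre.
- window_left (a point): Centre of the +y window, in the plane of the guard's top face; axes as the guard's.
- window_right (a point): Centre of the -y window, in the plane of the guard's top face; axes as the guard's.
- red_pad (a point): Centre of the top of the red lever's round pad (32 mm across, 12 mm thick), within 3 mm of the middle of its window seen from above. Up, it lies about 15 mm under the guard's top face; fully down about 35 mm. 55 mm from the lever's hinge, which lies level on the guard's +x side, so the pad moves almost straight down.
- red_lever (a joint): Red brake-release lever: 0 rad is up, grows as it is pressed down, 0.36 is fully down on its stop (brake off). Starts at 0 to 0.06. A stiff hinge: about 4 to 5 N on the pad moves it and it stays where it is left.
- black_pad (a point): Centre of the top of the black lever's pad; the same lever in black under the other window.
- black_lever (a joint): Black lever, same values as the red one; not to be pressed.
- control: Fixed grey control box, 100 (x) by 140 (y) by 60 mm high; origin on the bench under its centre. On its top two round buttons stand 70 mm apart along its y, a green one and a red one; which is where varies.
- go_top (a point): Centre of the top face of the green start button (32 mm across), about 84 mm above the bench, 10 mm above its black collar (48 mm across); it moves down with the button.
- go (a joint): Green button: 0 out, 0.006 m fully in; springs back; fully in takes about 5 N.
- stop_top (a point): Centre of the top face of the red stop button, the same in red.
- stop (a joint): Red button, same values; not to be pressed.
- pliers: pliers with yellow grips, 160 mm long, lying on the bench. It belongs to the bench and is left alone; origin at its underside.
- screwdriver: screwdriver with an orange grip, lying on the bench. It belongs to the bench and is left alone; origin at its underside.
- wrench: steel wrench, lying on the bench. It belongs to the bench and is left alone; origin at its underside.
- oil: yellow oil bottle with a black cap, 64 mm across, 170 mm high, standing. It belongs to the bench and is left alone; origin at its underside.
- jar: closed glass jar, 64 mm across, 75 mm high, standing. It belongs to the bench and is left alone; origin at its underside.
- socket: steel socket (tube), 34 mm across, 38 mm high, standing. It belongs to the bench and is left alone; origin at its underside.
- plug: white spark plug, 26 mm across, 56 mm high, standing. It belongs to the bench and is left alone; origin at its underside.

How it is judged:
By the outcome, as a careful person would: the job done as asked, in the order asked, and still so for the second after the job is handed in, with the robot touching nothing.
It also fails if it takes over 45 s, if anything falls off the work surface, if the arm or the gripper's body presses on something with over 40 N, if the wrist force passes 120 N, or if a joint passes its speed limit or range.

ROBOT

A 6-joint arm with a two-finger parallel gripper is mounted at the origin on the work surface. World frame = base frame: x ahead of the robot, y to its left, z up, the work surface at z = 0. Lengths are in m, angles in rad, forces in N, time in s.
With the tool pointing down it reaches from about 0.3 to 0.775 m from the base axis. Payload 14.6 kg.
Tool frame: the origin (TCP) lies between the finger pads; the fingertips stand 8 mm ahead of it and the grasp point (between the pads) lies 11 mm behind it; z points along the fingers, y is the line along which they close (so a half turn about z gives the same grasp; the last joint's range is limited). The gripper opens to 85 mm and grips with 20 to 120 N. Pads are 22 mm wide; open, the fingers measure 114 mm over their backs; the gripper's body (76 mm by 85 mm) begins 54 mm behind the grasp point. The pads swing forward as they close: fully open they stand 13 mm farther back than shut.
Start: joints at [1.222, 0.3, 1.521, -0, 1.321, -0.067], TCP at [0.153, 0.528, 0.239] pointing down, gripper open.
Joint ranges: [-3.03, 3.03], [-0.79, 2.21], [0.23, 2.52], [-1.04, 4.18], [0, 3.07], [-2.55, 2.55]. Speed limits (rad/s): [2.22, 2.22, 2.57, 3.14, 3.14, 3.14].

INTERFACE

Orientations are given as a unit quaternion [x, y, z, w].
In Python, from cell import * gives the robot as it stands. The module is installed in compiled form; this text tells all that it offers.
- The arm moves only by the tool drive_tool, never from a script. Its argument "targets" is text: rows parted by semicolons, each of 5 numbers parted by spaces: the shift along the tool's x, y, z in mm, then the turn about the tool's z in rad, then the opening, from 0 (shut) to 1 (fully open). A call has 1 to 10 rows; each row is the pose to reach, as a shift and turn from the pose commanded when the call began, along the tool's axes at that moment; what a row does not reach only later rows make up. A row lasts 1/12 s, in which the tool goes at most 41.7 mm and 7.16 degrees, less where a joint would pass 70% of its speed; a pose out of reach is approached as far as the arm can. A call with a gripper value outside its range is refused whole. The fingers move at their own pace and stop on an object; "force" is the grip in N (left out, the last holds). Time passes only in rows, so rows that repeat a pose let the fingers close. It gives the time, the measured TCP pose, the force, the opening and the grip force at its end, in the units of the state.
- get_state(): the state, without advancing time (a new reading comes with each control period).
- read_camera(name): name is "side" or "top"; returns (picture, depth): 400x640x3 uint8, blue, green, red; 400x640 float32, m along the optical axis (not along the pixel's ray), 0 where there is no reading.
- camera_model(name): a dict with "K" (3x3 intrinsics, pixels), "k1" (the pictures are not rectified: a ray, as slopes to the right and down, at radius r is drawn at 1 + k1 r^2 times it, then the intrinsics apply), "R" (3x3) and "t" (3): a world point X has camera coordinates R X + t. Camera axes: x right, y down, z forward; pixel columns grow to the right and rows downward; lengths in m; the calibration is good to about 2 mm. A picture is of the moment at which its call begins. camera_model takes no time and is no camera call.
- hand_in(): hands the job in; it is judged then, once.
The state is a dict: "time_s": time; "qpos": joint angles; "qd": joint speeds; "effort": joint torques, N m; "ee_pos": TCP position; "eef_rot": TCP orientation; "contact_force": force on the tool from outside, world axes, zero at the start; "wrist_torque": the same for the moment, N m; "grip_width": finger opening in m; "finger_force": force on a finger pad.
Only numpy, scipy, OpenCV 4.12 (cv2) and the standard library are available. Lean on these libraries where they do the work, as an engineer would, in place of code of your own. Each camera call takes 0.05 s, during which the arm holds its last target. There are 200 camera calls.

## Working session

There is one attempt and no reset: what is moved stays moved. The work goes in short steps, Python scripts to look and compute and a tool call to move; the robot and the scene stay as the last step left them, time stands still between calls to the robot, and variables do not carry over. Pictures are saved under pics/ and viewed, at most 10 in all, crops included, and the job is handed in when it is done.

Besides the shell and the picture viewer there is one more tool, called as name(argument=value, ...) on one line, values as JSON. drive_tool: Moves the arm, as the interface text tells. Its arguments: {"type":"object","properties":{"targets":{"type":"string"},"force":{"type":"number"}},"required":["targets"]}

```bash
mkdir -p pics
cat > h.py <<'E'
from cell import *
import numpy as np, cv2
def xyz(name,depth):
    m=camera_model(name);K=np.array(m["K"]);R=np.array(m["R"]);t=np.array(m["t"])
    v,u=np.mgrid[0:400,0:640].astype(float)
    d=np.stack([(u-K[0,2])/K[0,0],(v-K[1,2])/K[1,1]],-1);s=d.copy()
    for _ in range(20): s=d/(1+m["k1"]*(s**2).sum(-1,keepdims=True))
    P=np.concatenate([s,np.ones((400,640,1))],-1)*depth[...,None]
    return (P-t)@R
E
python3 - <<'E'
from h import *
for n in("top","side"):
    p,d=read_camera(n);cv2.imwrite(f"pics/{n}0.png",p);np.savez(f"{n}0.npz",p=p,d=d)
    m=camera_model(n);print(n,m["k1"],np.round(-np.array(m["R"]).T@m["t"],3))
s=get_state();print(s)
E
```

```text
top -0.08441723265727394 [ 0.418 -0.002  1.362]
side 0.00469217113885484 [ 0.01  -0.575  0.6  ]
{'time_s': 0.1, 'qpos': array([ 1.22243583e+00,  3.00427520e-01,  1.52152026e+00, -8.25806575e-07,
        1.32067764e+00, -6.65997790e-02]), 'qd': array([ 0.00037478,  0.00034824, -0.0015634 ,  0.00058273,  0.00214407,
       -0.00102931]), 'effort': array([ 1.13906091e-03, -5.44381928e+01, -3.62360537e+01, -4.69581971e-05,
        3.06444781e-03,  5.19262500e-07]), 'ee_pos': array([0.15286188, 0.52812658, 0.23877094]), 'eef_rot': array([ 1.40414688e-01,  9.90092647e-01, -5.05394315e-04, -1.05981544e-04]), 'contact_force': array([ 0.76794018, -0.23023497, -0.0447745 ]), 'wrist_torque': array([-0.04013198, -0.02493792, -0.02119671]), 'finger_force': 0.0, 'grip_width': 0.08532623481951335}
```

View pics/top0.png

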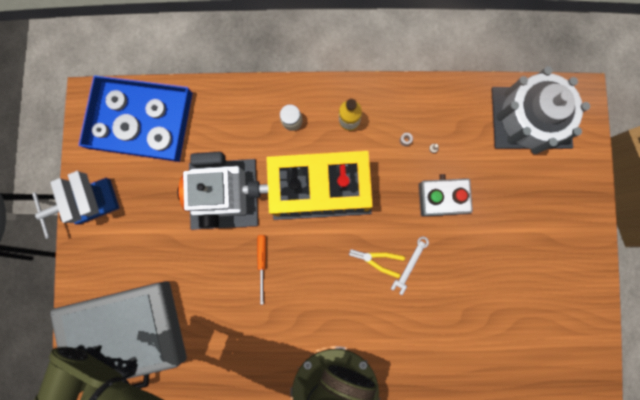

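View pics/side0.png

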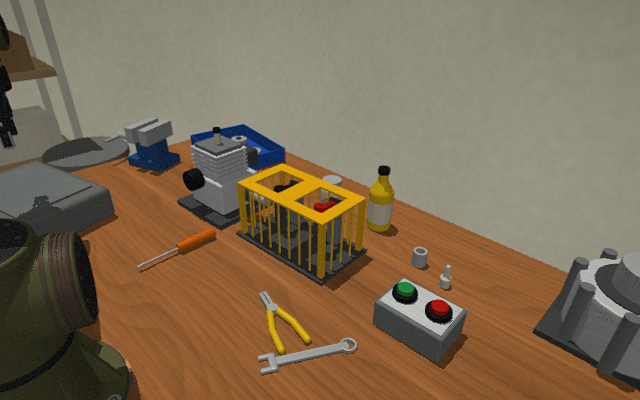

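The top view shows the guard with the red pad in the right (-y) window at (344,181), the green button at (436,197) and the red one at (461,196). The side view agrees, with green at (404,289) and red at (439,310). Next I measure them.

```bash
cat > meas.py <<'E'
from h import *
def run(n,f=None):
    z=np.load(f or f"{n}0.npz");p,d=z["p"],z["d"];X=xyz(n,d);hsv=cv2.cvtColor(p,cv2.COLOR_BGR2HSV).astype(int)
    H,S,V=hsv[...,0],hsv[...,1],hsv[...,2];ok=d>0
    def blob(m,name):
        q=X[m]; 
        if len(q)<5: print(name,len(q));return
        r=cv2.minAreaRect((q[:,:2]*1000).astype(np.float32))
        print(n,name,len(q),"mean",q.mean(0).round(4),"med z",np.median(q[:,2]).round(4),"rect",np.round(r[0],1),np.round(r[1],1),round(r[2],1))
    x,y,zz=X[...,0],X[...,1],X[...,2]
    g=ok&(abs(x-.5)<.2)&(abs(y)<.2)
    blob(g&(H>20)&(H<32)&(S>150)&(abs(zz-.15)<.006),"plate")
    red=ok&((H<6)|(H>174))&(S>150)&(V>80)
    gr=ok&(H>45)&(H<85)&(S>100)&(V>60)
    blob(red&(zz>.1)&(zz<.15)&g,"redlever")
    c=(y<-.15)&(x>.3)&(zz>.079)
    blob(gr&c,"green");blob(red&c,"redbtn")
    m=(zz>.054)&(zz<.066)&(y<-.15)&(y>-.6)&(x>.3)&(x<.6)
    blob(ok&m&(S<60),"box")
if __name__=="__main__":
    run("top");run("side")
    for n,r in(("top",(300,150,250,80)),("side",(220,150,260,220))):
        u,v,w,h=r;im=cv2.imread(f"pics/{n}0.png")[v:v+h,u:u+w]
        cv2.imwrite(f"pics/{n}c.png",cv2.resize(im,None,fx=3 if n=="top" else 2.7,fy=3 if n=="top" else 2.7,interpolation=cv2.INTER_CUBIC))
E
python3 meas.py
```

```text
top plate 3663 mean [0.5831 0.0411 0.1507] med z 0.1507 rect [583.9  41.4] [150.9 270.8] 3.3
top redlever 163 mean [ 0.5982 -0.0228  0.1329] med z 0.1338 rect [602.8 -23. ] [26.7 59.2] 89.5
top green 98 mean [ 0.5504 -0.2816  0.0837] med z 0.0831 rect [ 550.9 -282. ] [29.  28.3] 0.2
top redbtn 98 mean [ 0.553  -0.3526  0.0843] med z 0.0842 rect [ 553.5 -352.5] [30.4 28.8] 88.0
top box 1112 mean [ 0.5491 -0.3121  0.0612] med z 0.0613 rect [ 551.4 -316. ] [ 98.4 140. ] 3.0
side plate 2502 mean [0.5798 0.0268 0.1469] med z 0.147 rect [585.4  40.5] [152.8 274.4] 3.0
side redlever 136 mean [ 0.5961 -0.0269  0.1286] med z 0.13 rect [605.3 -26.6] [30.8 62.6] 85.5
side green 133 mean [ 0.5518 -0.2851  0.0807] med z 0.0808 rect [ 552.4 -284.3] [30.2 27.5] 35.1
side redbtn 166 mean [ 0.5538 -0.3555  0.0809] med z 0.0808 rect [ 554.1 -355.3] [29.3 29.2] 53.4
side box 1932 mean [ 0.5407 -0.3278  0.0585] med z 0.0586 rect [ 552.3 -320.3] [ 99.4 138.9] 2.2
```

drive_tool(targets="0 0 -35 0 0; 0 0 -70 0 0; -35 -25 -90 0.1 0; -65 -47 -90 0.2 0; -95 -68 -90 0.3 0; -125 -90 -90 0.4 0; -155 -112 -90 0.5 0; -185 -133 -90 0.6 0; -215 -155 -90 0.7 0; -245 -176 -90 0.8 0")

```text
time_s: 0.93
ee_pos: [0.34, 0.2894, 0.3292]
eef_rot: [0.517, 0.856, -0.0, -0.0]
contact_force: [1.0, 1.0, -0.2]
grip_width: 0.0005
finger_force: 0.0
```

```bash
cat > go.py <<'E'
from h import *
import sys
from scipy.spatial.transform import Rotation as Ro
s=get_state();R=Ro.from_quat(s["eef_rot"]).as_matrix();t=np.array([float(a) for a in sys.argv[1:4]])
yaw=np.arctan2(R[1,1],R[0,1]);print("t",s["time_s"],"pos",s["ee_pos"].round(4),"shift",((t-s["ee_pos"])@R*1000).round(1),"turn",round(yaw-float(sys.argv[4]),3),"F",s["contact_force"].round(1),"grip",round(s["grip_width"],4),"q",s["qpos"].round(2))
E
python3 go.py .586 -.024 .25 .056
```

```text
t 0.9333 pos [0.34   0.2894 0.3292] shift [-391.9   71.9   79.2] turn 0.428 F [ 1.   1.  -0.2] grip 0.0005 q [ 0.62  0.01  1.65 -0.    1.48  0.14]
```

drive_tool(targets="-35 7 0 0.1 0; -75 14 0 0.2 0; -115 21 0 0.3 0; -155 28 0 0.428 0; -195 36 0 0.428 0; -235 43 0 0.428 0; -275 50 0 0.428 0; -315 57 10 0.428 0; -350 64 20 0.428 0; -380 70 30 0.428 0")

```text
time_s: 1.77
ee_pos: [0.5806, -0.0138, 0.2983]
eef_rot: [0.686, 0.728, -0.0, -0.0]
contact_force: [0.8, 0.3, 0.4]
grip_width: -0.0002
finger_force: 0.0
```

drive_tool(targets="0 0 0 0 0; 0 0 0 0 0; 0 0 0 0 0")

```text
time_s: 2.02
ee_pos: [0.5794, -0.0111, 0.2993]
eef_rot: [0.685, 0.728, -0.0, -0.0]
contact_force: [-0.3, 0.1, -0.6]
grip_width: -0.0
finger_force: 0.0
```

```bash
python3 go.py .586 -.024 .20 .056
python3 - <<'E'
from h import *
p,d=read_camera("side");np.savez("side1.npz",p=p,d=d)
cv2.imwrite("pics/s1.png",cv2.resize(p[60:300,180:420],None,fx=2.4,fy=2.4,interpolation=cv2.INTER_CUBIC))
E
```

```text
t 2.0167 pos [ 0.5794 -0.0111  0.2993] shift [-13.3   5.8  99.3] turn 0.005 F [-0.3  0.1 -0.6] grip -0.0 q [-0.08  0.33  1.34  0.    1.47 -0.14]
```

View pics/s1.png

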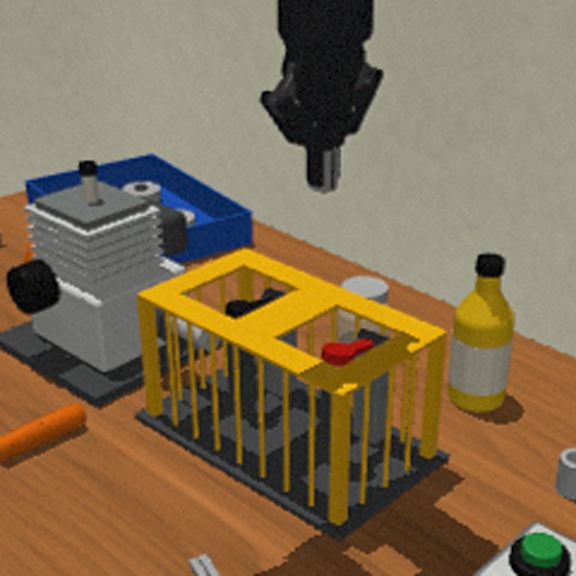

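The crop shows the closed gripper above the guard, with a narrow tip (325,190) and wide knuckles about 80 px higher (265–380,100). I check its profile against the window depth.

Run:
```python
from h import *
z=np.load("side1.npz");X=xyz("side",z["d"]);q=X[(z["d"]>0)&(abs(X[...,0]-.58)<.12)&(abs(X[...,1]+.01)<.1)&(X[...,2]>.22)]
q=q-[.5794,-.0111,.2993]
for h in np.arange(-.03,.12,.01):
    b=q[(q[:,2]>=h)&(q[:,2]<h+.01)]
    if len(b): print(round(h,3),len(b),b.min(0).round(3)[:2],b.max(0).round(3)[:2])
```

```text
-0.02 2 [-0.007 -0.009] [-0.006 -0.007]
-0.01 48 [-0.013 -0.013] [0.013 0.007]
0.0 66 [-0.015 -0.014] [0.014 0.005]
0.01 67 [-0.015 -0.013] [0.013 0.004]
0.02 58 [-0.017 -0.014] [0.013 0.006]
0.03 102 [-0.033 -0.016] [0.034 0.012]
0.04 154 [-0.042 -0.016] [0.04  0.012]
0.05 200 [-0.05  -0.019] [0.049 0.011]
0.06 197 [-0.058 -0.02 ] [0.056 0.009]
0.07 251 [-0.063 -0.02 ] [0.06  0.007]
0.08 232 [-0.061 -0.022] [0.056 0.006]
0.09 206 [-0.046 -0.023] [0.041 0.006]
0.1 172 [-0.043 -0.015] [0.038 0.005]
0.11 121 [-0.039 -0.038] [0.016 0.012]
```

drive_tool(targets="-13 5 20 0.005 0; -13 5 55 0.005 0; -13 5 90 0.005 0; -13 5 110 0.005 0; -13 5 110 0.005 0; -13 5 110 0.005 0; -13 5 110 0.005 0")

```text
time_s: 2.65
ee_pos: [0.5861, -0.0236, 0.1918]
eef_rot: [0.687, 0.727, 0.001, 0.001]
contact_force: [-0.2, -0.3, 0.2]
grip_width: -0.0002
finger_force: 0.0
```

```bash
python3 go.py .585 -.024 .125 .056
```

```text
t 2.65 pos [ 0.5861 -0.0236  0.1918] shift [-0.3 -1.3 66.8] turn 0.001 F [-0.2 -0.3  0.2] grip -0.0002 q [-0.1   0.42  1.47  0.    1.25 -0.16]
```

drive_tool(targets="0 -1 20 0 0; 0 -1 35 0 0; 0 -1 42 0 0; 0 -1 46 0 0; 0 -1 50 0 0; 0 -1 53 0 0; 0 -1 55 0 0; 0 -1 55 0 0")

```text
time_s: 3.32
ee_pos: [0.5846, -0.0242, 0.1346]
eef_rot: [0.687, 0.727, 0.0, 0.0]
contact_force: [-1.7, -0.3, 1.0]
grip_width: 0.0002
finger_force: 0.6
```

drive_tool(targets="0 0 2 0 0; 0 0 4 0 0; 0 0 5 0 0; 0 0 5 0 0")

```text
time_s: 3.65
ee_pos: [0.5845, -0.0242, 0.1291]
eef_rot: [0.687, 0.727, 0.0, 0.0]
contact_force: [-1.2, 0.3, 2.0]
grip_width: 0.0003
finger_force: 1.0
```

Run:
```python
from h import *
p,d=read_camera("side")
cv2.imwrite("pics/s2.png",cv2.resize(p[120:290,220:390],None,fx=3.4,fy=3.4,interpolation=cv2.INTER_CUBIC))
```

```text
(no output)
```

View pics/s2.png

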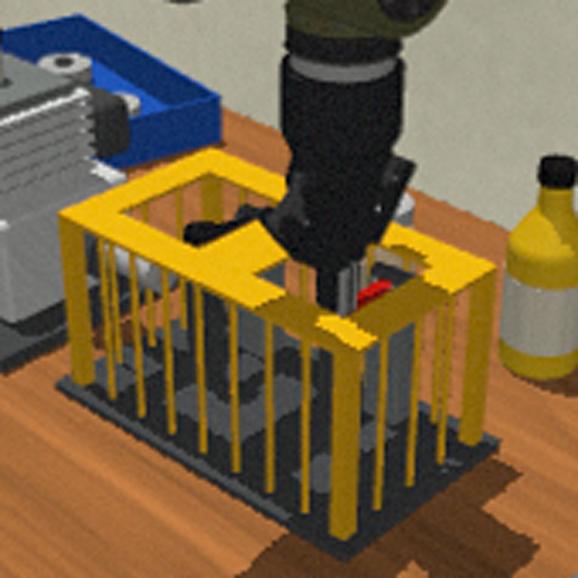

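The crop shows the fingers inside the right window at (340,290), clear of the frame, with the red lever's arm visible at (375,292). I keep pressing in small steps.

drive_tool(targets="0 0 1 0 0; 0 0 2 0 0; 0 0 2 0 0")

```text
time_s: 3.95
ee_pos: [0.5844, -0.0242, 0.1271]
eef_rot: [0.687, 0.727, -0.0, -0.0]
contact_force: [-1.2, -0.4, 3.2]
grip_width: 0.0001
finger_force: 1.4
```

drive_tool(targets="0 0 1 0 0; 0 0 2 0 0; 0 0 2 0 0")

```text
time_s: 4.2
ee_pos: [0.5845, -0.0242, 0.1251]
eef_rot: [0.687, 0.727, 0.0, 0.0]
contact_force: [-1.3, -1.0, 2.5]
grip_width: 0.0002
finger_force: 1.4
```

drive_tool(targets="0 0 1 0 0; 0 0 2 0 0; 0 0 2 0 0")

```text
time_s: 4.45
ee_pos: [0.5845, -0.0242, 0.1232]
eef_rot: [0.687, 0.727, 0.0, 0.0]
contact_force: [-0.7, 0.4, 2.9]
grip_width: -0.0002
finger_force: 1.4
```

drive_tool(targets="0 0 1 0 0; 0 0 1 0 0; 0 0 1 0 0")

```text
time_s: 4.7
ee_pos: [0.5846, -0.0242, 0.1228]
eef_rot: [0.687, 0.727, 0.0, 0.0]
contact_force: [-2.5, -0.9, 8.1]
grip_width: 0.0001
finger_force: 4.2
```

drive_tool(targets="0 0 1 0 0; 0 0 1 0 0; 0 0 1 0 0")

```text
time_s: 4.95
ee_pos: [0.5848, -0.0242, 0.1225]
eef_rot: [0.687, 0.727, 0.0, 0.001]
contact_force: [-4.3, -1.1, 14.9]
grip_width: 0.0002
finger_force: 7.7
```

The motion has stopped and the force on the fingertips is rising, so the lever is on its stop. I press slightly more, then come out.

drive_tool(targets="0 0 1 0 0; 0 0 1 0 0; 0 0 1 0 0")

```text
time_s: 5.2
ee_pos: [0.5849, -0.0242, 0.1223]
eef_rot: [0.687, 0.727, 0.001, 0.001]
contact_force: [-9.2, -0.1, 22.2]
grip_width: -0.0004
finger_force: 11.3
```

drive_tool(targets="0 0 -5 0 0; 0 0 -20 0 0; 0 0 -40 0 0; 0 0 -70 0 0; 0 0 -100 0 0; 0 0 -130 0 0; 0 0 -150 0 0; 0 0 -150 0 0; 0 0 -150 0 0")

```text
time_s: 5.95
ee_pos: [0.5846, -0.0242, 0.2707]
eef_rot: [0.687, 0.727, 0.0, 0.001]
contact_force: [0.3, -0.4, -0.6]
grip_width: 0.0001
finger_force: 0.0
```

```bash
python3 go.py .551 -.283 .16 .056;python3 - <<'E'
from h import *;import meas
p,d=read_camera("side");np.savez("side3.npz",p=p,d=d);meas.run("side","side3.npz")
cv2.imwrite("pics/s3.png",cv2.resize(p[150:300,220:390],None,fx=3.4,fy=3.4,interpolation=cv2.INTER_CUBIC))
E
```

```text
t 5.95 pos [ 0.5846 -0.0242  0.2707] shift [-256.5  -48.2  110.7] turn 0.0 F [ 0.3 -0.4 -0.6] grip 0.0001 q [-0.1   0.36  1.37  0.    1.41 -0.16]
side plate 2484 mean [0.5797 0.0272 0.1469] med z 0.147 rect [585.6  40.9] [153.8 274.1] 3.3
side redlever 54 mean [ 0.6101 -0.0208  0.1147] med z 0.1145 rect [610.7 -21.6] [15.1 41.5] 83.5
side green 143 mean [ 0.5508 -0.2854  0.0808] med z 0.0808 rect [ 550.8 -285.4] [29.9 27.7] 33.9
side redbtn 168 mean [ 0.554  -0.355   0.0809] med z 0.0808 rect [ 554.3 -355.3] [29.8 27.6] 87.9
side box 1927 mean [ 0.5409 -0.3278  0.0585] med z 0.0586 rect [ 552.4 -320.2] [ 98.3 139.4] 2.0
```

View pics/s3.png

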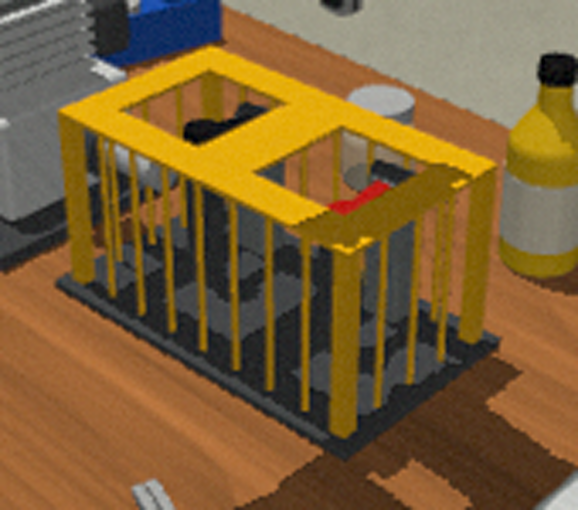

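The crop shows the red lever well down in its window, with only its arm visible near (360,195), and the guard unmoved. I move over to the green button and check the pad with the top camera on the way.

drive_tool(targets="-35 -7 0 0 0; -75 -14 0 0 0; -115 -21 0 0 0; -155 -29 0 0 0; -195 -36 0 0 0; -230 -43 20 0 0; -256 -48 50 0 0; -256 -48 85 0 0; -256 -48 110 0 0; -256 -48 110 0 0")

```text
time_s: 6.83
ee_pos: [0.5481, -0.2816, 0.1529]
eef_rot: [0.687, 0.726, -0.001, -0.006]
contact_force: [-1.0, -0.4, -0.6]
grip_width: -0.0001
finger_force: 0.0
```

drive_tool(targets="0 0 0 0 0; 0 0 0 0 0")

```text
time_s: 7.0
ee_pos: [0.5514, -0.2825, 0.1616]
eef_rot: [0.687, 0.727, 0.0, 0.001]
contact_force: [0.1, 0.4, 0.2]
grip_width: 0.0
finger_force: 0.0
```

```bash
python3 go.py .551 -.283 .1 .056;python3 - <<'E'
from h import *;import meas
p,d=read_camera("top");np.savez("top4.npz",p=p,d=d)
for f in("top0.npz","top4.npz"):
    z=np.load(f);X=xyz("top",z["d"]);m=(np.hypot(X[...,0]-.588,X[...,1]+.024)<.01)&(X[...,2]>.08);print(f,m.sum(),X[m].mean(0).round(4))
E
```

```text
t 7.0 pos [ 0.5514 -0.2825  0.1616] shift [-0.5 -0.5 61.6] turn 0.0 F [0.1 0.4 0.2] grip 0.0 q [-0.53  0.52  1.4  -0.    1.22 -0.59]
top0.npz 42 [ 0.5882 -0.0245  0.1352]
top4.npz 43 [ 0.5876 -0.0236  0.1156]
```

The pad went from 135 to 116 mm, so it is fully down. Now the green button.

drive_tool(targets="0 0 25 0 0; 0 0 45 0 0; 0 0 58 0 0; 0 0 64 0 0; 0 0 67 0 0; 0 0 70 0 0; 0 0 72 0 0; 0 0 74 0 0; 0 0 74 0 0; 0 0 74 0 0")

```text
time_s: 7.88
ee_pos: [0.5513, -0.2827, 0.0871]
eef_rot: [0.687, 0.727, 0.0, 0.001]
contact_force: [2.0, 0.5, 4.0]
grip_width: 0.0001
finger_force: 2.0
```

drive_tool(targets="0 0 1 0 0; 0 0 2 0 0; 0 0 2 0 0")

```text
time_s: 8.13
ee_pos: [0.5513, -0.2827, 0.0855]
eef_rot: [0.687, 0.727, 0.0, 0.001]
contact_force: [0.2, 1.5, 10.3]
grip_width: -0.0001
finger_force: 5.4
```

drive_tool(targets="0 0 1 0 0; 0 0 1 0 0; 0 0 1 0 0")

```text
time_s: 8.38
ee_pos: [0.5514, -0.2827, 0.0853]
eef_rot: [0.687, 0.727, 0.0, 0.001]
contact_force: [-4.9, 3.8, 19.5]
grip_width: -0.0002
finger_force: 9.8
```

drive_tool(targets="0 0 -5 0 0; 0 0 -20 0 0; 0 0 -50 0 0; 0 0 -85 0 0; 0 0 -120 0 0; 0 0 -120 0 0; 0 0 -120 0 0; 0 0 -120 0 0")

```text
time_s: 9.05
ee_pos: [0.5504, -0.2823, 0.2023]
eef_rot: [0.687, 0.727, -0.0, -0.001]
contact_force: [0.7, -0.1, -0.7]
grip_width: 0.0002
finger_force: 0.0
```

Run:
```python
from h import *;import meas
p,d=read_camera("side");np.savez("side5.npz",p=p,d=d);meas.run("side","side5.npz")
p,d=read_camera("top");X=xyz("top",d);m=(np.hypot(X[...,0]-.588,X[...,1]+.024)<.01)&(X[...,2]>.08);print(m.sum(),X[m].mean(0).round(4))
```

```text
side plate 2520 mean [0.5805 0.0279 0.1469] med z 0.147 rect [586.4  40.5] [154.6 272.7] 3.0
side redlever 49 mean [ 0.6111 -0.0206  0.1149] med z 0.1146 rect [611.2 -20.4] [13.4 41.3] 87.5
side green 141 mean [ 0.5512 -0.2853  0.0808] med z 0.0807 rect [ 550.5 -284.3] [30.3 29.6] 45.9
side redbtn 164 mean [ 0.5539 -0.3553  0.0809] med z 0.0809 rect [ 554.4 -354.7] [28.6 29.2] 33.4
side box 1931 mean [ 0.5408 -0.3278  0.0585] med z 0.0586 rect [ 552.2 -320.4] [ 98.9 139.5] 1.9
44 [ 0.5877 -0.0235  0.1155]
```

```bash
python3 -c "from cell import *;print(hand_in())"
```

```text
the job is handed in; nothing more can be done
None
```

I handed the job in at about 9 s: the red brake lever is fully down on its stop, and the green button was then pressed fully in and sprang back. As far as the pictures and forces showed, the arm touched nothing else; the verdict was not shown.

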